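# Slacken and re-set a ratchet clamp on an amplifier test box

### The job

The ratchet clamp on the amplifier test box has been wound up much too hard on the transformer. Flip the pawl out of the ratchet wheel, turn the knob back until the pad stands clear of the transformer, flip the pawl in again, then wind the clamp up click by click until it is snug - one full click past the first touch, no tighter - and let go. Do not force the knob back against the pawl or strain the pawl lever, and leave the transformer standing against its fence and everything else where it is.

Things in the scene. Friction and masses are not known exactly. Their poses are not given: they have to be found in the camera images.
- test_box: Grey steel amplifier test box, 220 (x) x 340 (y) x 75 mm high, fixed on the desk; origin under its centre, z up. Positions below are in this frame, mm. Its flat aluminium deck carries the clamp: gear housing, ratchet wheel and knob on the -y half, jaw in the middle, transformer and fence on the +y half. Meter and chrome toggle on the +x side, cam-lock panel on the -y side: not used.
- knob_grip (a point): Point on the upright axis of the clamp's round black knob, at (0, -85, 133), the height for the middle of the finger pads. Knob 38 mm across, 112 to 146 mm above the desk, over a 46 mm collar. Clockwise from above tightens, clicking over the pawl; with the pawl in it cannot turn back past the last tooth. Each rad moves the jaw 15 mm. The point itself does not turn.
- knob: Knob and steel ratchet wheel, one piece; origin on the axis at the wheel's underside, at (0, -85, 101), axes as the box's at the start. Wheel 60 mm across, 7 mm thick, 24 saw teeth of 15 degrees (0.262 rad, 3.9 mm of jaw travel). Turning takes some 0.07 Nm of drag plus 0.015 Nm per newton at the pad; each click against the transformer adds about 4.6 N, so 0.07 Nm.
- pawl_post (a point): Middle of the upright thumb post on the tail of the steel pawl lever, at (84, -129, 122) when the pawl is in; it moves with the pawl. Post 10 mm in diameter, free from 108 mm up to its top at 132 mm. Moving it about 15 mm to +y (and 4 mm to +x) flips the pawl out, moving it back to -y flips it in; 2 to 6 N at the post. An over-centre spring holds it either way.
- pawl_pivot (a point): Top of the pawl's upright pivot pin, at (45, -116, 109). When the pawl is flipped out of the over-tight clamp, the clamp spring eases the knob back by itself in about a second, until the pad presses with some 3.5 N and drag holds it. From there it takes about 0.2 rad of turning back by hand before the pad starts to come clear.
- pawl (a joint): Angle of the pawl lever in rad: 0 to 0.07 in the wheel's teeth (it climbs to about 0.065 and drops back to about 0.01 at each click), 0.36 to 0.38 flipped right out. It snaps over at 0.18.
- carriage: Dark steel jaw block, 78 (x) x 22 (y) x 34 mm, on a rack bar, sliding along y. Origin on the deck, at (0, 0, 75) at the start; jaw front 43 mm to +y of it. From the jaw a spring plunger (1.2 N/mm, no force when right out) points to +y, with a screw foot and a 26 mm round pad 28 mm above the deck. At the start the pad presses the transformer with 12 to 27 N.
- transformer: Small loose transformer, 0.4 to 0.8 kg: dark core, grey steel bells on its +y and -y faces; 52 mm (y) over the bells, 94 mm (x) over its feet, 56 mm high. Origin under its centre, near (0, 98, 75). The pad presses one bell; thin steel, it dents above 33 N. The foot's screw setting is unknown by 12 mm, so where the pad first touches must be felt or seen.
- fence (a point): Middle of the cork face, at (0, 124, 101), of the upright fence plate, 90 mm wide (x), 52 mm high, fixed on the deck; the transformer's +y bell stands against it.
- bus_bar: Copper bar 130 x 20 x 5 mm lying on the desk, to be left alone; origin under its centre.
- knob_cap: Black plastic knob cap, 28 mm across, 18 mm high, on the desk, to be left alone; origin under its centre.
- screwdriver: Screwdriver 190 mm long lying on the desk, to be left alone; origin under its middle.
There are look-alikes about, which are no part of the job. Several things have the shape of the transformer; the one meant has the colours described above.

How it is judged (in metres and radians):
On the way, in this order (a step that is already met when the one before it is completed fails the run):
1. the pawl is flipped out of the ratchet wheel (value of joint pawl above 0.25 rad), for 0.2 s.
2. with the pawl out, the knob is turned back until the pad is clear of the transformer (value of joint pawl above 0.25 rad and contact force between carriage and transformer below 0.2 N), for 0.3 s.
3. the pawl is flipped in again while the pad is clear (value of joint pawl below 0.1 rad and contact force between carriage and transformer below 0.2 N), for 0.2 s.
At the end, for the whole second after the job is handed in: The pawl is in the wheel (below 0.1 rad) and the pad presses the transformer against the fence with 3.7 to 10.5 N, about one to two clicks past the first touch; the transformer stands upright within 8 mm of where it was (contact force between carriage and transformer between 3.7 and 10.5 N and value of joint pawl below 0.1 rad and distance of transformer from where it was at the start of the episode below 0.008 m and angle between transformer's own z axis and vertical below 0.06 rad and linear speed of transformer below 0.01 m/s).
It fails at once if the knob is forced back against the pawl (over 40 N on the pawl's claw) (contact force between pawl and knob above 40 N).
It fails at once if the clamp is wound so hard that the bell dents (over 33 N) (contact force between carriage and transformer above 33 N).
It fails at once if the lever is strained: over 35 N from the fingers on the pawl (contact force between the fingers and pawl above 35 N).
It fails at once if the pad or jaw is pushed by the gripper, or the transformer handled (contact force between the fingers and transformer above 1 N or contact force between the fingers and carriage above 1 N).
It fails at once if a thing on the desk is disturbed (distance of any of bus_bar, knob_cap, screwdriver from where it was at the start of the episode above 0.02 m).
It also fails if it takes over 72 s, if anything falls off the work surface, if the arm or the gripper's body presses on something with over 40 N, if the wrist force passes 120 N, or if a joint passes its speed limit or range.

### The arm

A 6-joint arm with a two-finger parallel gripper is mounted at the origin on the work surface. World frame = base frame: x ahead of the robot, y to its left, z up, the work surface at z = 0. Lengths are in m, angles in degrees, forces in N, time in s.
With the tool pointing down it reaches from about 0.325 to 0.9 m from the base axis. Payload 3.5 kg.
Tool frame: the origin (TCP) lies between the finger pads; the fingertips stand 17 mm ahead of it and the grasp point (between the pads) lies 2 mm behind it; z points along the fingers, y is the direction in which the jaws open and shut (so a half turn about z gives the same grasp; the last joint's range is limited). The gripper opens to 85 mm and grips with 20 to 120 N. Pads are 22 mm wide; open, the fingers measure 114 mm over their backs; the gripper's body (76 mm by 85 mm) begins 54 mm behind the grasp point. The pads swing forward as they close: fully open they stand 13 mm farther back than shut.
Start: joints at [-69.981, 15.837, -1.513, 72.651, 0, 84.076], TCP at [0.273, -0.562, 0.248] pointing down, gripper open.
Joint ranges: [-178.77, 178.77], [-48.84, 107.48], [-61.69, 71.31], [-111.58, 123.2], [-90, 87.43], [-180, 180]. Speed limits (degrees/s): [147.25, 147.25, 180, 180, 180, 180].

### API

Orientations are given as [roll, pitch, yaw] about the fixed x, y, z axes, in that order (R = Rz(yaw) Ry(pitch) Rx(roll)).
In Python, from cell import manip, cams, ticket, nets gives the robot as it stands.
- The arm moves only by the tool drive_tool, never from a script. Its argument "rows" is a list of rows, each an object of numbers: "x", "y", "z": the shift along the world's x, y, z in cm; "rx", "ry", "rz": the turn, a rotation vector about the world's x, y, z in rad; "grip": the closure in counts, from 0 (fully open) to 255 (shut). In form: [{"x": .., "y": .., "z": .., "rx": .., "ry": .., "rz": .., "grip": ..}, ...]. A call has 1 to 10 rows; each row shifts and turns the commanded pose from where the row before left it; what a row does not reach is not made up. A row lasts 1/10 s, in which the tool goes at most 50 mm and 8.59 degrees, less where a joint would pass 70% of its speed; a pose out of reach is approached as far as the arm can. A call with a gripper value outside its range is refused whole. The fingers move at their own pace and stop on an object; the grip force is fixed at half the most. Time passes only in rows, so rows that do not move let the fingers close. It gives the time, the measured TCP pose, the force and the opening at its end, in the units of the state.
- manip.get_state(): the state, without advancing time (a new reading comes with each control period).
- cams.get_image(name): name is "scene" or "top" or "wrist"; returns (picture, depth): 384x512x3 uint8, red, green, blue; 384x512 float32, m along the optical axis (not along the pixel's ray), 0 where there is no reading.
- cams.camera_params(name): a dict with "fx", "fy", "cx", "cy" (pixels), "R" (3x3) and "t" (3): a world point X has camera coordinates R X + t. Camera axes: x right, y down, z forward; pixel columns grow to the right and rows downward; lengths in m; the calibration is good to about 2 mm. The wrist camera is an equidistant fisheye: a pixel r from the principal point sees the ray r / f radians off the axis. A picture is of the moment at which its call begins: read the wrist's pose just before it. camera_params takes no time and is no camera call; for the wrist camera it gives the pose at the moment of the call.
- ticket.close_job(): hands the job in, once; it reports no verdict.
Trained networks look in the newest picture that a camera, given by its name, has taken for a name from the list of things; names that differ only in an ending like _2 or _b are one class to them, and where a whole thing is asked for, a point or a joint stands for the part that bears it (a point fixed in the world has none). Each returns a list of dicts, best first, with "conf" (0 to 1); they miss things now and then, are a little off and sometimes report something else, mostly with a low value. They report only what shows in the picture. A call takes as long as a camera call. They do not tell look-alikes from the thing itself.
- nets.look_for(target, camera): "at" ([column, row] in pixels, amid what is visible of it).
- nets.masks_of(target, camera): "region" (384x512 bool, what is visible of it) and "at" ([column, row] in pixels, amid what is visible of it).
- nets.place_of(target, camera): "at" ([column, row] in pixels: a listed point, or the origin of a listed thing).
The state is a dict: "t": time; "joints": joint angles; "qvel": joint speeds; "joint_efforts": joint torques, N m; "eef_pos": TCP position; "tool_rot": TCP orientation; "ft_force": force on the tool from outside, world axes, zero at the start; "moment": the same for the moment, N m; "finger_gap": finger opening in m.
Only numpy, scipy, OpenCV 4.12 (cv2) and the standard library are available. Lean on these libraries where they do the work, as an engineer would, in place of code of your own. Each camera call takes 0.05 s, during which the arm holds its last target.

## Working session

There is one attempt and no reset: what is moved stays moved. The work goes in short steps, Python scripts to look and compute and a tool call to move; the robot and the scene stay as the last step left them, time stands still between calls to the robot, and variables do not carry over. Pictures are saved under pics/ and viewed, and the job is handed in when it is done.

Besides the shell and the picture viewer there is one more tool, called after ">>>" as name(argument=value, ...), one argument or row to a line, values as JSON. drive_tool: Moves the arm, as the interface text tells. Its arguments: {"type":"object","properties":{"rows":{"type":"array","items":{"type":"object","properties":{"x":{"type":"number"},"y":{"type":"number"},"z":{"type":"number"},"rx":{"type":"number"},"ry":{"type":"number"},"rz":{"type":"number"},"grip":{"type":"number"}}}}},"required":["rows"]}

```bash
ls; mkdir -p pics; python3 - <<'E'
from cell import manip,cams,ticket,nets
import cv2,numpy as np
print(manip.get_state())
for n in ["scene","top"]:
    p,d=cams.get_image(n); cv2.imwrite(f"pics/{n}0.png",p[:,:,::-1]); np.save(f"{n}_d.npy",d)
    c=cams.camera_params(n); print(n,{k:np.round(np.array(v),4).tolist() for k,v in c.items()})
    for t in ["test_box","knob_grip","pawl_post","pawl_pivot","transformer","fence","carriage"]:
        print(t,[(np.round(r["at"],1).tolist(),round(r["conf"],2)) for r in nets.place_of(t,n)[:4]])
E
```

```text
pics
{'t': 0.0, 'joints': array([-6.99816042e+01,  1.58797775e+01, -1.59683336e+00,  7.26507294e+01,
        5.22331285e-04,  8.40735293e+01]), 'qvel': array([-0.11030996, -0.02533786,  0.00963367, -0.01198942, -0.03265744,
       -0.01107389]), 'joint_efforts': array([ 2.30227251e-04, -4.45510948e+01,  2.95200384e+01,  1.63276226e-02,
       -2.30641517e-04, -4.91783936e-06]), 'eef_pos': array([ 0.27316259, -0.56133248,  0.24715149]), 'tool_rot': array([-1.79873394e+02, -1.36676688e-02,  2.59448508e+01]), 'ft_force': array([-0.54152791, -0.7916049 , -0.43071305]), 'moment': array([-0.04628206, -0.00403541,  0.04098854]), 'finger_gap': 0.0855199551814244}
scene {'fx': 351.8633, 'fy': 351.8633, 'cx': 255.8208, 'cy': 188.4506, 'R': [[0.8397, 0.543, -0.0116], [0.4348, -0.6848, -0.5849], [-0.3255, 0.4861, -0.811]], 't': [-0.4651, -0.1794, 1.1777]}
test_box []
knob_grip [([248.6, 182.2], 0.78)]
pawl_post [([265.0, 217.3], 0.43), ([286.7, 121.3], 0.18)]
pawl_pivot [([252.1, 208.3], 0.88)]
transformer [([290.2, 157.9], 0.95), ([353.0, 200.5], 0.84), ([327.9, 245.9], 0.75), ([352.0, 160.2], 0.59)]
fence [([290.0, 142.6], 0.72)]
carriage [([269.6, 179.2], 0.85)]
top {'fx': 477.5804, 'fy': 477.5804, 'cx': 248.6432, 'cy': 196.3619, 'R': [[-0.0107, -0.9999, -0.0084], [-0.9867, 0.012, -0.1622], [0.1623, 0.0065, -0.9867]], 't': [0.0131, 0.5447, 1.379]}
test_box [([230.1, 196.9], 0.88)]
knob_grip [([257.5, 191.8], 0.82)]
pawl_post [([274.6, 164.0], 0.66)]
pawl_pivot [([270.0, 180.8], 0.65)]
transformer [([202.2, 270.9], 0.85), ([248.7, 127.6], 0.72), ([195.8, 125.8], 0.69), ([146.6, 153.1], 0.56)]
fence [([185.3, 187.5], 0.76)]
carriage [([227.7, 195.4], 0.61), ([354.3, 227.1], 0.46), ([188.3, 185.7], 0.31)]
```

```bash
python3 -c "
import cv2
for n in ['scene','top']:
    p=cv2.imread(f'pics/{n}0.png'); cv2.imwrite(f'pics/{n}0b.png',cv2.resize(p[80:290,110:390],None,fx=2.8,fy=2.8,interpolation=2))"
```

```text
(no output)
```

View pics/scene0.png

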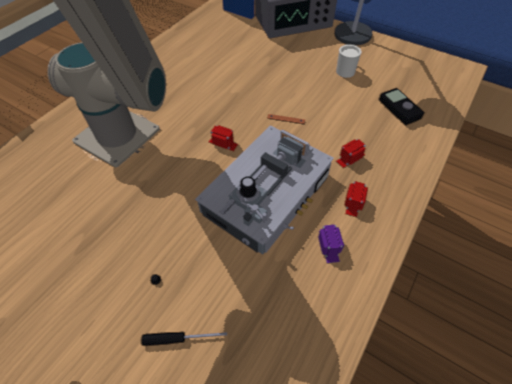

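View pics/top0.png

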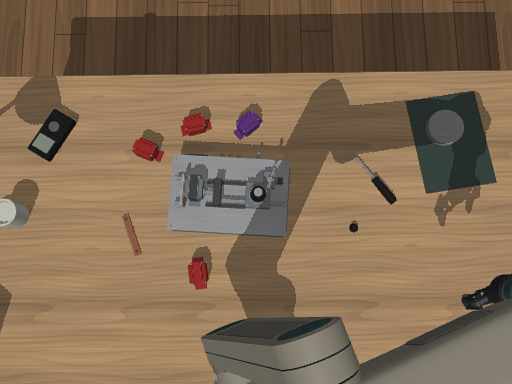

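View pics/scene0b.png

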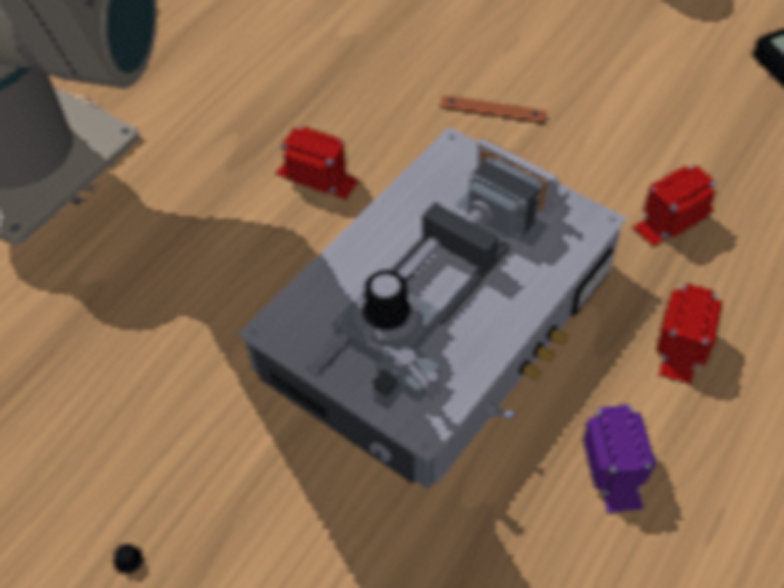

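View pics/top0b.png

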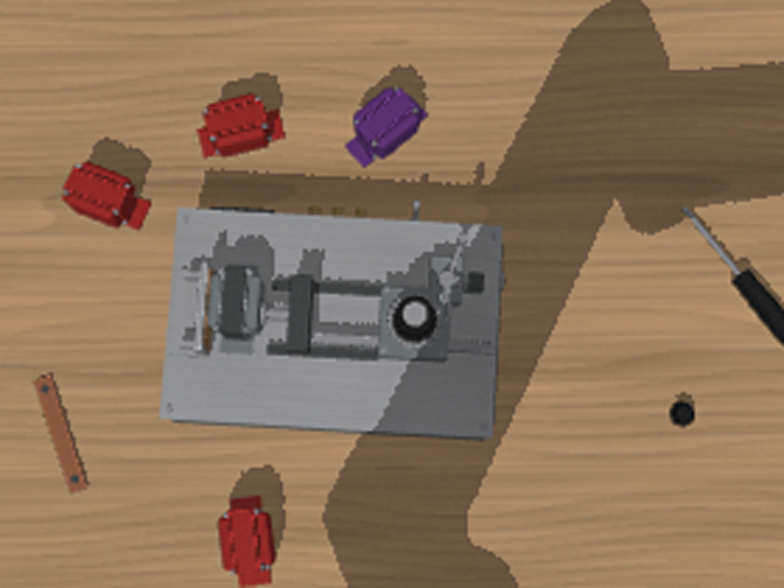

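```bash
cat > h.py <<'E'
from cell import manip,cams,ticket,nets
import cv2,numpy as np
def at_z(c,px,z):
    R=np.array(c["R"]);t=np.array(c["t"])
    r=R.T@np.array([(px[0]-c["cx"])/c["fx"],(px[1]-c["cy"])/c["fy"],1]); o=-R.T@t
    return o+r*(z-o[2])/r[2]
def deproj(c,u,v,d):
    R=np.array(c["R"]);t=np.array(c["t"])
    p=np.stack([(u-c["cx"])/c["fx"]*d,(v-c["cy"])/c["fy"]*d,d],-1)
    return (p-t)@R
E
python3 - <<'E'
from h import *
c=cams.camera_params("top")
for n,p,z in [("knob",[257.5,191.8],.133),("post",[274.6,164],.122),("pivot",[270,180.8],.109),("fence",[185.3,187.5],.101),("carr",[227.7,195.4],.075),("box",[230.1,196.9],0)]: print(n,at_z(c,p,z).round(4))
c2=cams.camera_params("scene")
for n,p,z in [("knob",[248.6,182.2],.133),("post",[265,217.3],.122),("pivot",[252.1,208.3],.109),("fence",[290,142.6],.101),("carr",[269.6,179.2],.075),("tr",[290.2,157.9],.075)]: print(n,at_z(c2,p,z).round(4))
# deck points
for n in ["top","scene"]:
    d=np.load(n+"_d.npy");cc=cams.camera_params(n)
    v,u=np.mgrid[:384,:512];P=deproj(cc,u,v,d)
    m=(d>0)&(abs(P[...,2]-.075)<.006)&(P[...,0]>.3)&(P[...,0]<.85)&(abs(P[...,1])<.35)
    q=P[m]; r=cv2.minAreaRect((q[:,:2]*1000).astype(np.float32)); print(n,m.sum(),np.median(q[:,2]),r)
E
```

```text
knob [ 0.5429 -0.0186  0.133 ]
post [ 0.6246 -0.0685  0.122 ]
pivot [ 0.5786 -0.0551  0.109 ]
fence [0.5636 0.1882 0.101 ]
carr [0.5434 0.0677 0.075 ]
box [0.5512 0.0642 0.    ]
knob [ 0.5402 -0.0096  0.133 ]
post [ 0.6265 -0.0692  0.122 ]
pivot [ 0.5817 -0.0576  0.109 ]
fence [0.5481 0.192  0.101 ]
carr [0.5579 0.0653 0.075 ]
tr [0.5676 0.1625 0.075 ]
top 6390 0.07570084811618007 ((547.2753295898438, 65.41314697265625), (345.7490234375, 226.63197326660156), 85.89152526855469)
scene 5689 0.07494151297534415 ((547.8323974609375, 65.85092163085938), (345.6145324707031, 227.239013671875), 85.99729919433594)
```

The two top-camera checks put the box at about (0.5475, 0.0655) with yaw −4°. The knob is near (0.542, −0.019) and the pawl post near (0.623, −0.069). The real transformer (dark core) stands on the deck, and the red and purple ones around it are look-alikes. I'll move above the post at a safe height.

>>> drive_tool(
  rows=[
    {"x":1.75,"y":2.46,"rz":0.131,"grip":0},
    {"x":1.75,"y":2.46,"rz":0.131},
    {"x":1.75,"y":2.46,"rz":0.131},
    {"x":1.75,"y":2.46,"rz":0.131},
    {"x":1.75,"y":2.46,"rz":0.131},
    {"x":1.75,"y":2.46,"rz":0.131},
    {"x":1.75,"y":2.46,"rz":0.131},
    {"x":1.75,"y":2.46,"rz":0.131},
    {"x":1.75,"y":2.46,"rz":0.131},
    {"x":1.75,"y":2.46,"rz":0.131},
  ],
)

```text
validation failed for argument at $.ro...
```

>>> drive_tool(
  rows=[
    {"x":1.75,"y":2.46,"rz":0.131,"grip":170},
    {"x":1.75,"y":2.46,"rz":0.131},
    {"x":1.75,"y":2.46,"rz":0.131},
    {"x":1.75,"y":2.46,"rz":0.131},
    {"x":1.75,"y":2.46,"rz":0.131},
    {"x":1.75,"y":2.46,"rz":0.131},
    {"x":1.75,"y":2.46,"rz":0.131},
    {"x":1.75,"y":2.46,"rz":0.131},
    {"x":1.75,"y":2.46,"rz":0.131},
    {"x":1.75,"y":2.46,"rz":0.131},
  ],
)

```text
validation failed for argument at $.ro...
```

```bash
cat >> h.py <<'E'
def wray(c,px):
    dx=(px[0]-c["cx"]);dy=(px[1]-c["cy"]);r=np.hypot(dx,dy)+1e-9;th=r/c["fx"]
    return np.array([np.sin(th)*dx/r,np.sin(th)*dy/r,np.cos(th)])
def wat_z(c,px,z):
    R=np.array(c["R"]);o=-R.T@np.array(c["t"]);r=R.T@wray(c,px);return o+r*(z-o[2])/r[2]
def wproj(c,X):
    q=np.array(c["R"])@X+np.array(c["t"]);th=np.arctan2(np.hypot(q[0],q[1]),q[2]);a=q[:2]/(np.hypot(q[0],q[1])+1e-9)
    return np.array([c["cx"],c["cy"]])+c["fx"]*th*a
E
python3 - <<'E'
from h import *
s=manip.get_state();print(s["t"],s["eef_pos"],s["tool_rot"],s["joints"].round(1),s["finger_gap"],s["ft_force"],s["moment"])
c=cams.camera_params("wrist");p,d=cams.get_image("wrist");np.save("w1.npy",d);cv2.imwrite("pics/w1.png",p[:,:,::-1])
print(c)
for t,z in [("knob_grip",.133),("pawl_post",.122),("pawl_pivot",.109),("carriage",.075),("fence",.101),("transformer",.075)]:
    for r in nets.place_of(t,"wrist")[:2]: print(t,r["conf"],r["at"],wat_z(c,r["at"],z).round(4))
E
```

```text
0.8 [ 0.27341425 -0.56204696  0.24839587] [1.79992994e+02 3.12359040e-03 2.59438649e+01] [-70.   15.8  -1.5  72.7  -0.   84.1] 0.08532627877587105 [ 0.95573895 -0.06420676  0.74840346] [-0.00982425  0.01204892 -0.01134491]
{'fx': 297.3186396354542, 'fy': 297.3186396354542, 'cx': 251.90801572365905, 'cy': 189.2434236024919, 'R': array([[ 4.37725326e-01, -8.99108557e-01, -5.85477269e-04],
       [-8.61940324e-01, -4.19815321e-01,  2.84277988e-01],
       [-2.55842564e-01, -1.23931028e-01, -9.58741718e-01]]), 't': array([-0.62598164, -0.03717505,  0.37838037])}
```

View pics/w1.png

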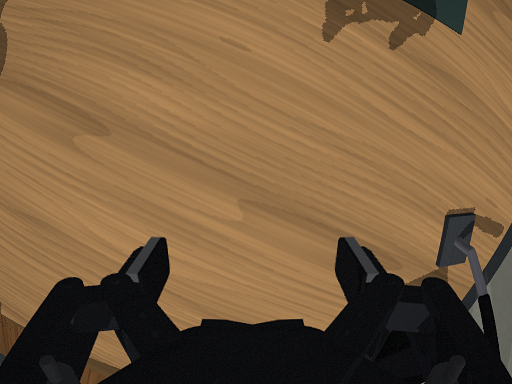

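The wrist view shows only bare desk and the open fingers. The arm hasn't moved, because every row needs all its fields.

>>> drive_tool(
  rows=[
    {"x":1.75,"y":2.46,"z":0,"rx":0,"ry":0,"rz":0.131,"grip":0},
    {"x":1.75,"y":2.46,"z":0,"rx":0,"ry":0,"rz":0.131,"grip":0},
    {"x":1.75,"y":2.46,"z":0,"rx":0,"ry":0,"rz":0.131,"grip":0},
    {"x":1.75,"y":2.46,"z":0,"rx":0,"ry":0,"rz":0.131,"grip":0},
    {"x":1.75,"y":2.46,"z":0,"rx":0,"ry":0,"rz":0.131,"grip":0},
    {"x":1.75,"y":2.46,"z":0,"rx":0,"ry":0,"rz":0.131,"grip":0},
    {"x":1.75,"y":2.46,"z":0,"rx":0,"ry":0,"rz":0.131,"grip":0},
    {"x":1.75,"y":2.46,"z":0,"rx":0,"ry":0,"rz":0.131,"grip":0},
    {"x":1.75,"y":2.46,"z":0,"rx":0,"ry":0,"rz":0.131,"grip":0},
    {"x":1.75,"y":2.46,"z":0,"rx":0,"ry":0,"rz":0.131,"grip":0},
  ],
)

```text
t: 2.15
eef_pos: [0.4491, -0.315, 0.2485]
tool_rot: [180.0, 0.0, 101.3]
ft_force: [0.2, -0.7, 0.2]
finger_gap: 0.0854
```

>>> drive_tool(
  rows=[
    {"x":1.75,"y":2.46,"z":0,"rx":0,"ry":0,"rz":0.131,"grip":170},
    {"x":1.75,"y":2.46,"z":0,"rx":0,"ry":0,"rz":0.131,"grip":170},
    {"x":1.75,"y":2.46,"z":0,"rx":0,"ry":0,"rz":0.131,"grip":170},
    {"x":1.75,"y":2.46,"z":0,"rx":0,"ry":0,"rz":0.131,"grip":170},
    {"x":1.75,"y":2.46,"z":0,"rx":0,"ry":0,"rz":0.131,"grip":170},
    {"x":1.75,"y":2.46,"z":0,"rx":0,"ry":0,"rz":0.131,"grip":170},
    {"x":1.75,"y":2.46,"z":0,"rx":0,"ry":0,"rz":0.131,"grip":170},
    {"x":1.75,"y":2.46,"z":0,"rx":0,"ry":0,"rz":0.131,"grip":170},
    {"x":1.75,"y":2.46,"z":0,"rx":0,"ry":0,"rz":0.131,"grip":170},
    {"x":1.75,"y":2.46,"z":0,"rx":0,"ry":0,"rz":0.131,"grip":170},
  ],
)

```text
t: 3.15
eef_pos: [0.6241, -0.0689, 0.2483]
tool_rot: [-180.0, 0.0, 176.4]
ft_force: [0.7, 0.3, -0.0]
finger_gap: 0.0286
```

```bash
cat > look.py <<'E'
import sys
from h import *
n=sys.argv[1]
s=manip.get_state();print(s["t"],s["eef_pos"].round(4),s["tool_rot"].round(2),s["joints"].round(1),s["finger_gap"],s["ft_force"].round(2),s["moment"].round(3))
c=cams.camera_params("wrist");p,d=cams.get_image("wrist");np.save(n+".npy",d);cv2.imwrite(f"pics/{n}.png",p[:,:,::-1])
np.savez(n+"_c.npz",**c)
for t,z in [("knob_grip",.133),("pawl_post",.122),("pawl_pivot",.109),("carriage",.075),("fence",.101),("transformer",.075)]:
    for r in nets.place_of(t,"wrist")[:2]: print(t,round(r["conf"],2),np.round(r["at"],1),wat_z(c,r["at"],z).round(4))
E
python3 look.py w2
```

```text
3.15 [ 0.6241 -0.0689  0.2483] [-1.8000e+02  1.0000e-02  1.7637e+02] [-12.2  16.1  -1.1  72.7  -0.   -8.6] 0.0285716834025255 [ 0.68  0.28 -0.  ] [-0.014 -0.045  0.061]
knob_grip 0.92 [310.5  89.7] [ 0.543  -0.0176  0.133 ]
pawl_post 0.96 [256.9 184.3] [ 0.6222 -0.0654  0.122 ]
pawl_pivot 0.68 [269.  141.2] [ 0.5866 -0.0522  0.109 ]
pawl_pivot 0.39 [450.3 111.2] [0.5596 0.1387 0.109 ]
fence 0.56 [478.1 109.3] [0.5555 0.1881 0.101 ]
transformer 0.97 [313.6 260.4] [ 0.731  -0.0046  0.075 ]
transformer 0.76 [411.1 248.2] [0.7299 0.124  0.075 ]
```

View pics/w2.png

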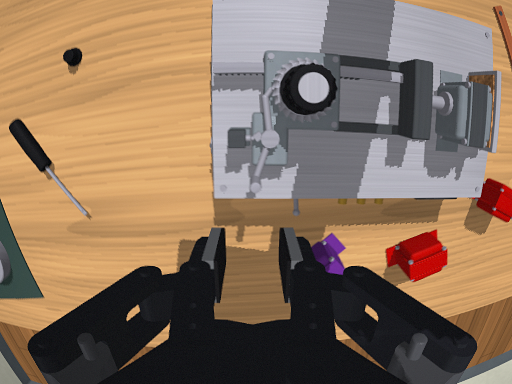

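The wrist view shows the post near (255,187), the pivot at (269,139), the knob at (310,90) and a dark block at (237,137). I'll check heights around the post from depth.

```bash
cat > hm.py <<'E'
import sys
from h import *
def cloud(n):
    c=dict(np.load(n+"_c.npz"));d=np.load(n+".npy")
    v,u=np.mgrid[:384,:512];dx=u-c["cx"];dy=v-c["cy"];r=np.hypot(dx,dy)+1e-9;th=r/c["fx"]
    k=np.tan(th)/r
    P=np.stack([dx*k*d,dy*k*d,d],-1);P=(P-c["t"])@c["R"]
    P[d<=0]=np.nan
    th0=np.radians(-4.05);R=np.array([[np.cos(th0),-np.sin(th0)],[np.sin(th0),np.cos(th0)]])
    L=P.copy();L[...,:2]=(P[...,:2]-[.5475,.0658])@R
    return P,L*1000
E
python3 - <<'E'
from hm import *
P,L=cloud("w2")
for (u,v) in [(237,137),(254,187),(258,184),(252,188),(269,139),(312,88),(220,20),(220,180),(480,30)]: print(u,v,L[v,u].round(1))
m=(abs(L[...,0]-84)<45)&(abs(L[...,1]+129)<45)&(L[...,2]>90)
q=L[m]; 
for z in (90,105,112,125):
    k=q[(q[:,2]>z)]; print(z,len(k),k.min(0).round(0),k.max(0).round(0))
k=L[(abs(L[...,0]-84)<20)&(abs(L[...,1]+129)<20)&(L[...,2]>110)];print(k.round(1)[:40],np.median(k,0))
k=L[(abs(L[...,0])<30)&(abs(L[...,1]+85)<30)&(L[...,2]>140)];print(len(k),np.median(k,0),k.min(0),k.max(0))
E
```

```text
237 137 [  43.8 -143.5  109.1]
254 187 [  83.6 -128.2  131.2]
258 184 [  81.3 -124.8  130.1]
252 188 [  84.5 -129.9  131.3]
269 139 [  45.2 -115.1  110.1]
312 88 [  0.7 -84.7 144.9]
220 20 [ -73.  -162.9   73.8]
220 180 [  92.7 -163.2   73.6]
480 30 [-104.5  149.3   75.6]
90 31524 [  39. -174.   94.] [100. -84. 336.]
105 30674 [  39. -174.  105.] [100. -84. 336.]
112 29881 [  46. -174.  112.] [100. -84. 336.]
125 29843 [  65. -174.  125.] [100. -84. 336.]
[[  79.1 -129.9  110.6]
 [  79.2 -128.1  110.4]
 [  79.9 -130.8  111.1]
 [  79.5 -129.9  112.8]
 [  79.5 -129.   113. ]
 [  79.  -128.1  114.9]
 [  79.4 -127.2  113.1]
 [  79.5 -126.3  112.6]
 [  80.7 -131.7  111.9]
 [  79.7 -130.8  115.7]
 [  79.5 -129.9  116.4]
 [  79.3 -129.   117.1]
 [  79.2 -128.1  117.7]
 [  79.2 -127.2  117.5]
 [  79.4 -126.3  116.6]
 [  80.1 -125.4  113.9]
 [  80.8 -131.7  115.1]
 [  79.8 -130.8  118.9]
 [  79.6 -129.9  119.7]
 [  79.4 -129.   120.6]
 [  79.1 -128.2  121.8]
 [  79.5 -127.3  119.9]
 [  79.7 -126.4  119.4]
 [  79.9 -125.5  118.2]
 [  81.  -124.5  114.2]
 [  81.7 -132.6  115.2]
 [  80.8 -131.7  118.8]
 [  79.8 -130.8  122.5]
 [  79.3 -129.9  124.4]
 [  79.  -129.1  125.4]
 [  79.  -128.2  125.4]
 [  79.2 -127.3  124.7]
 [  79.5 -126.4  123.5]
 [  79.8 -125.5  122.4]
 [  81.  -124.6  117.6]
 [  81.6 -132.5  119. ]
 [  80.5 -131.6  123.2]
 [  79.7 -130.8  126.3]
 [  79.6 -129.9  126.8]
 [  79.3 -129.1  127.9]] [  70.27363958 -128.23631817  316.05219168]
1852 [-1.25980680e-01 -8.50489712e+01  1.45099009e+02] [ -20.26217006 -103.70651149  140.00330188] [ 19.47244282 -64.64470919 147.52810788]
```

Depth confirms the box frame to about 1 mm: post (84, −129), pivot (45, −115), knob (0, −85). The dark block is only 109 mm high and out of the fingers' way. I'll descend with the fingers straddling the post.

>>> drive_tool(
  rows=[
    {"x":-0.2,"y":0,"z":-3.5,"rx":0,"ry":0,"rz":0,"grip":170},
    {"x":0,"y":0,"z":-3.5,"rx":0,"ry":0,"rz":0,"grip":170},
    {"x":0,"y":0,"z":-3.0,"rx":0,"ry":0,"rz":0,"grip":170},
    {"x":0,"y":0,"z":-2.1,"rx":0,"ry":0,"rz":0,"grip":170},
    {"x":0,"y":0.5,"z":0,"rx":0,"ry":0,"rz":0,"grip":170},
    {"x":0,"y":0.2,"z":0,"rx":0,"ry":0,"rz":0,"grip":170},
  ],
)

```text
t: 4.1
eef_pos: [0.621, -0.0633, 0.1276]
tool_rot: [180.0, -0.0, 176.0]
ft_force: [0.1, -0.2, -0.3]
finger_gap: 0.0283
```

>>> drive_tool(
  rows=[
    {"x":0,"y":0.2,"z":0,"rx":0,"ry":0,"rz":0,"grip":170},
    {"x":0,"y":0.2,"z":0,"rx":0,"ry":0,"rz":0,"grip":170},
    {"x":0,"y":0.2,"z":0,"rx":0,"ry":0,"rz":0,"grip":170},
  ],
)

```text
t: 4.4
eef_pos: [0.6225, -0.0572, 0.1289]
tool_rot: [-180.0, 0.2, 176.1]
ft_force: [0.4, -3.5, 2.7]
finger_gap: 0.0283
```

>>> drive_tool(
  rows=[
    {"x":0,"y":0.2,"z":0,"rx":0,"ry":0,"rz":0,"grip":170},
    {"x":0,"y":0.2,"z":0,"rx":0,"ry":0,"rz":0,"grip":170},
  ],
)

```text
t: 4.6
eef_pos: [0.6233, -0.0548, 0.1289]
tool_rot: [-179.8, 0.3, 176.0]
ft_force: [3.1, -4.5, 1.2]
finger_gap: 0.0286
```

```bash
python3 look.py w3
```

```text
4.6 [ 0.6233 -0.0548  0.1289] [-179.76    0.26  176.01] [-10.8  20.5 -10.2  59.   -0.2  -6.9] 0.028605561189217168 [ 3.11 -4.51  1.24] [-1.026 -0.624  0.036]
knob_grip 0.98 [330.6  76.3] [ 0.5419 -0.0182  0.133 ]
pawl_post 0.79 [236.7 253.2] [ 0.6235 -0.0634  0.122 ]
pawl_pivot 0.62 [251.3 173.7] [ 0.5864 -0.0536  0.109 ]
transformer 0.62 [444.6 289.4] [0.7069 0.1065 0.075 ]
```

View pics/w3.png

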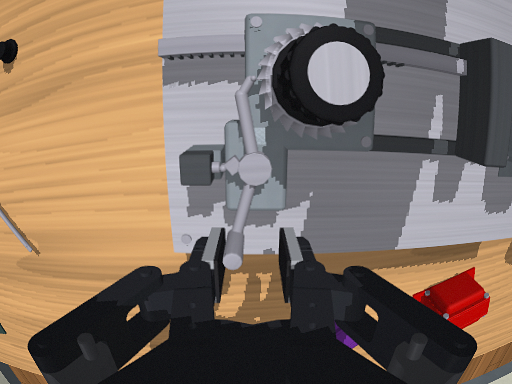

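The left pad touches the post at (234,258), with 4.5 N. The lever has swung about 5 mm, so I keep pushing.

>>> drive_tool(
  rows=[
    {"x":0,"y":0.2,"z":0,"rx":0,"ry":0,"rz":0,"grip":170},
    {"x":0,"y":0.2,"z":0,"rx":0,"ry":0,"rz":0,"grip":170},
  ],
)

```text
t: 5.15
eef_pos: [0.6212, -0.0487, 0.1274]
tool_rot: [180.0, -0.0, 176.0]
ft_force: [-0.5, -0.7, 1.2]
finger_gap: 0.0283
```

>>> drive_tool(
  rows=[
    {"x":0,"y":0.2,"z":0,"rx":0,"ry":0,"rz":0,"grip":170},
    {"x":0,"y":0.2,"z":0,"rx":0,"ry":0,"rz":0,"grip":170},
  ],
)

```text
t: 5.35
eef_pos: [0.6202, -0.0439, 0.1265]
tool_rot: [179.9, -0.1, 176.1]
ft_force: [-0.1, 0.1, -0.0]
finger_gap: 0.0283
```

```bash
python3 look.py w4
```

```text
5.35 [ 0.6202 -0.0439  0.1265] [ 1.7990e+02 -1.5000e-01  1.7609e+02] [-10.   20.5 -10.5  59.1   0.1  -6.1] 0.028287519217695803 [-0.07  0.13 -0.01] [ 0.033 -0.011 -0.03 ]
knob_grip 0.66 [307.   84.1] [ 0.542  -0.0177  0.133 ]
pawl_post 0.41 [295.3  87.1] [ 0.5425 -0.0208  0.122 ]
pawl_pivot 0.97 [231.  176.4] [ 0.5833 -0.0526  0.109 ]
transformer 0.83 [436.3 295. ] [0.7057 0.1082 0.075 ]
transformer 0.77 [508.2 120.1] [0.5578 0.1616 0.075 ]
```

View pics/w4.png

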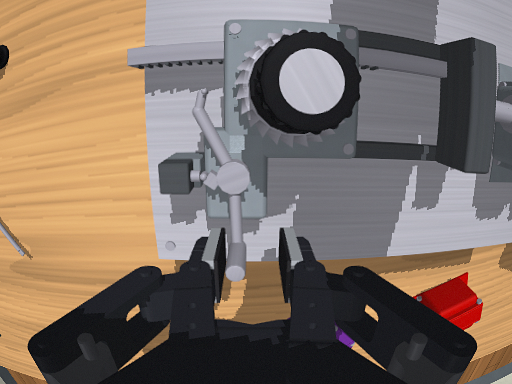

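The pawl is out: the claw at (202,95) has left the wheel and the post at (236,270) stands free between the pads. I'll lift off and go to the knob, opening on the way.

>>> drive_tool(
  rows=[
    {"x":0,"y":0,"z":3.5,"rx":0,"ry":0,"rz":0,"grip":170},
    {"x":0,"y":0,"z":4.0,"rx":0,"ry":0,"rz":0,"grip":170},
    {"x":-3.9,"y":1.3,"z":1.0,"rx":0,"ry":0,"rz":0,"grip":0},
    {"x":-3.95,"y":1.25,"z":0,"rx":0,"ry":0,"rz":0,"grip":0},
    {"x":0,"y":0,"z":0,"rx":0,"ry":0,"rz":0,"grip":0},
    {"x":0,"y":0,"z":0,"rx":0,"ry":0,"rz":0,"grip":0},
    {"x":0,"y":0,"z":0,"rx":0,"ry":0,"rz":0,"grip":0},
  ],
)

```text
t: 6.4
eef_pos: [0.544, -0.0198, 0.2127]
tool_rot: [-180.0, 0.1, 176.1]
ft_force: [-0.5, 0.2, 0.6]
finger_gap: 0.0852
```

```bash
python3 look.py w5
```

```text
6.4 [ 0.544  -0.0198  0.2127] [-1.7999e+02  9.0000e-02  1.7605e+02] [ -8.9   8.9 -14.6  66.4  -0.   -4.9] 0.085224844509114 [-0.46  0.21  0.58] [ 0.06  -0.015 -0.008]
knob_grip 0.77 [255.8 200.9] [ 0.5417 -0.0178  0.133 ]
pawl_post 0.84 [223.4 287.8] [ 0.6241 -0.0513  0.122 ]
pawl_post 0.33 [ 24.2 224.5] [ 0.557  -0.2495  0.122 ]
pawl_pivot 0.86 [218.8 236.7] [ 0.5799 -0.0515  0.109 ]
carriage 0.57 [335.2 180.8] [0.547  0.0572 0.075 ]
fence 0.78 [462.6 191.1] [0.5586 0.1902 0.101 ]
transformer 0.97 [472.8 248.7] [0.6461 0.249  0.075 ]
transformer 0.9 [284.  318.8] [0.7067 0.0048 0.075 ]
```

View pics/w5.png

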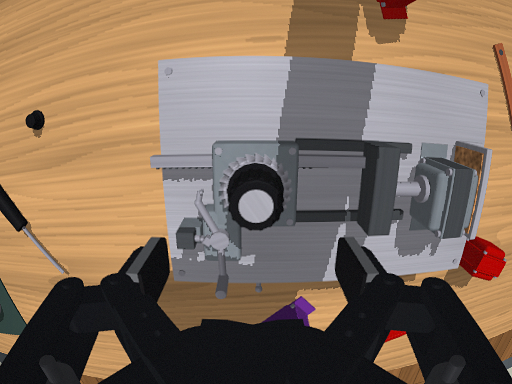

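The knob sits at (256,200), the pad at (420,185) is still on the bell, and the pawl stays out. I'll lower and grip the knob.

>>> drive_tool(
  rows=[
    {"x":-0.22,"y":0.15,"z":-2.5,"rx":0,"ry":0,"rz":0,"grip":0},
    {"x":0,"y":0,"z":-3.0,"rx":0,"ry":0,"rz":0,"grip":0},
    {"x":0,"y":0,"z":-2.4,"rx":0,"ry":0,"rz":0,"grip":60},
    {"x":0,"y":0,"z":0,"rx":0,"ry":0,"rz":0,"grip":110},
    {"x":0,"y":0,"z":0,"rx":0,"ry":0,"rz":0,"grip":160},
    {"x":0,"y":0,"z":0,"rx":0,"ry":0,"rz":0,"grip":200},
    {"x":0,"y":0,"z":0,"rx":0,"ry":0,"rz":0,"grip":200},
    {"x":0,"y":0,"z":0,"rx":0,"ry":0,"rz":0,"grip":200},
  ],
)

```text
t: 7.55
eef_pos: [0.5413, -0.0173, 0.1345]
tool_rot: [179.9, 0.1, 176.1]
ft_force: [-1.9, 4.8, 2.2]
finger_gap: 0.0368
```

```bash
python3 look.py w6
```

```text
7.55 [ 0.5413 -0.0173  0.1345] [1.7991e+02 9.0000e-02 1.7610e+02] [ -8.7  12.4 -20.5  57.    0.1  -4.8] 0.03678012550302485 [-1.85  4.78  2.2 ] [0.875 0.262 0.032]
knob_grip 0.86 [251.7 260.8] [ 0.5432 -0.0185  0.133 ]
pawl_pivot 0.6 [202.3 298.6] [ 0.5835 -0.0524  0.109 ]
fence 0.38 [253.5 260.5] [ 0.5617 -0.0186  0.101 ]
transformer 0.96 [500. 277.] [0.6341 0.228  0.075 ]
transformer 0.78 [469.2 211.1] [0.5548 0.1587 0.075 ]
```

View pics/w6.png

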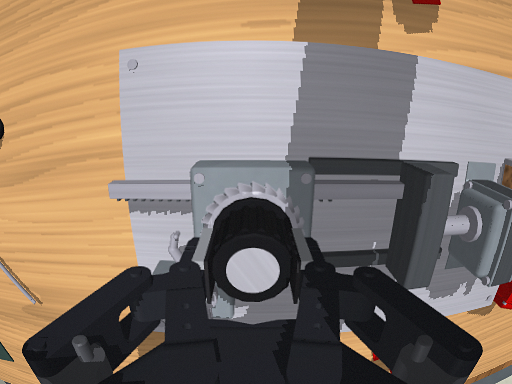

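The knob is held with a 36.8 mm gap. I'll turn it back (CCW, +rz) and watch the moment and the pad.

>>> drive_tool(
  rows=[
    {"x":0,"y":-0.1,"z":0,"rx":0,"ry":0,"rz":0.0,"grip":200},
    {"x":0,"y":0,"z":0,"rx":0,"ry":0,"rz":0.05,"grip":200},
    {"x":0,"y":0,"z":0,"rx":0,"ry":0,"rz":0.05,"grip":200},
  ],
)

```text
t: 8.2
eef_pos: [0.5413, -0.0174, 0.1345]
tool_rot: [179.8, 0.1, -178.1]
ft_force: [-1.2, 8.3, 2.9]
finger_gap: 0.0365
```

```bash
cat > st.py <<'E'
from h import *
s=manip.get_state();print(round(s["t"],2),s["eef_pos"].round(4),s["tool_rot"].round(2),s["finger_gap"].round(4),s["ft_force"].round(2),s["moment"].round(3))
E
python3 st.py
```

```text
Traceback (most recent call last):
  File "st.py", line 2, in <module>
    s=manip.get_state();print(round(s["t"],2),s["eef_pos"].round(4),s["tool_rot"].round(2),s["finger_gap"].round(4),s["ft_force"].round(2),s["moment"].round(3))
                                                                                           ^^^^^^^^^^^^^^^^^^^^^
AttributeError: 'float' object has no attribute 'round'
```

>>> drive_tool(
  rows=[
    {"x":0,"y":0,"z":0,"rx":0,"ry":0,"rz":0.05,"grip":200},
    {"x":0,"y":0,"z":0,"rx":0,"ry":0,"rz":0.05,"grip":200},
  ],
)

```text
t: 8.4
eef_pos: [0.5414, -0.0174, 0.1345]
tool_rot: [179.8, 0.1, -172.3]
ft_force: [-1.8, 7.9, 2.5]
finger_gap: 0.0363
```

```bash
python3 st.py
```

```text
Traceback (most recent call last):
  File "st.py", line 2, in <module>
    s=manip.get_state();print(round(s["t"],2),s["eef_pos"].round(4),s["tool_rot"].round(2),s["finger_gap"].round(4),s["ft_force"].round(2),s["moment"].round(3))
                                                                                           ^^^^^^^^^^^^^^^^^^^^^
AttributeError: 'float' object has no attribute 'round'
```

>>> drive_tool(
  rows=[
    {"x":0,"y":0,"z":0,"rx":0,"ry":0,"rz":0.05,"grip":200},
    {"x":0,"y":0,"z":0,"rx":0,"ry":0,"rz":0.05,"grip":200},
  ],
)

```text
t: 8.6
eef_pos: [0.5413, -0.0173, 0.1345]
tool_rot: [179.8, 0.2, -166.6]
ft_force: [-1.8, 8.3, 4.0]
finger_gap: 0.0362
```

```bash
python3 st.py; python3 look.py w7
```

```text
8.6 [ 0.5413 -0.0173  0.1345] [ 1.798e+02  1.600e-01 -1.666e+02] [ -8.8  12.4 -20.5  57.    0.2 -22.2] 0.036196555524481824 [-1.78  8.34  4.04] [ 1.56   0.195 -0.021]
knob_grip 0.66 [252.3 259.7] [ 0.5425 -0.018   0.133 ]
knob_grip 0.42 [10.3 49.8] [ 0.4623 -0.1695  0.133 ]
carriage 0.94 [351.3 243. ] [0.5473 0.0568 0.075 ]
carriage 0.45 [449.2 271.2] [0.5575 0.1632 0.075 ]
transformer 0.8 [464.   23.5] [0.3642 0.1006 0.075 ]
transformer 0.75 [446.4 273. ] [0.5596 0.1608 0.075 ]Traceback (most recent call last):
  File "st.py", line 2, in <module>
    s=manip.get_state();print(round(s["t"],2),s["eef_pos"].round(4),s["tool_rot"].round(2),s["finger_gap"].round(4),s["ft_force"].round(2),s["moment"].round(3))
                                                                                           ^^^^^^^^^^^^^^^^^^^^^
AttributeError: 'float' object has no attribute 'round'
```

View pics/w7.png

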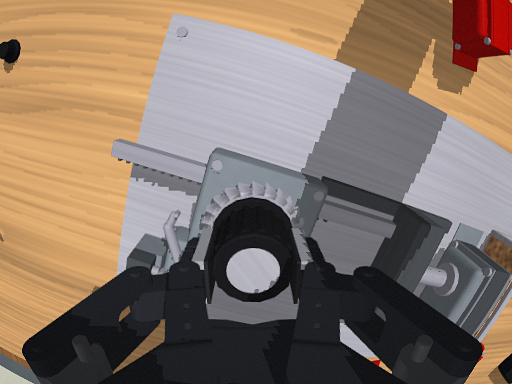

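>>> drive_tool(
  rows=[
    {"x":0,"y":0.2,"z":0,"rx":0,"ry":0,"rz":0.05,"grip":200},
    {"x":0,"y":0,"z":0,"rx":0,"ry":0,"rz":0.05,"grip":200},
    {"x":0,"y":0,"z":0,"rx":0,"ry":0,"rz":0.05,"grip":200},
    {"x":0,"y":0,"z":0,"rx":0,"ry":0,"rz":0.05,"grip":200},
  ],
)

```text
t: 9.35
eef_pos: [0.5413, -0.0171, 0.1345]
tool_rot: [-179.9, 0.1, -155.2]
ft_force: [-1.8, 3.8, 3.3]
finger_gap: 0.0362
```

```bash
sed -i 's/s\["finger_gap"\].round(4)/round(s["finger_gap"],4)/' st.py; python3 st.py; python3 look.py w8
cat > jaw.py <<'E'
import sys
from hm import *
for n in sys.argv[1:]:
    P,L=cloud(n)
    m=(L[...,2]>104)&(L[...,2]<114)&(abs(L[...,0])<37)&(L[...,1]>0)&(L[...,1]<60)
    q=L[m]; 
    b=(L[...,2]>110)&(L[...,2]<135)&(abs(L[...,0])<45)&(L[...,1]>65)&(L[...,1]<160); t=L[b]
    print(n,"jaw top n",len(q),"y",np.percentile(q[:,1],[1,5,50,95,99]).round(2),"z",np.median(q[:,2]).round(1),"| trafo",len(t),np.percentile(t[:,1],[1,50,99]).round(1) if len(t) else "")
E
python3 jaw.py w2 w4 w5 w6 w7 w8
```

```text
9.35 [ 0.5413 -0.0171  0.1345] [-1.7995e+02  8.0000e-02 -1.5520e+02] 0.0362 [-1.83  3.76  3.28] [ 0.567  0.335 -0.156]
9.35 [ 0.5413 -0.0171  0.1345] [-1.7995e+02  8.0000e-02 -1.5520e+02] [ -8.6  12.4 -20.5  57.    0.  -33.4] 0.036196201711653705 [-1.83  3.76  3.28] [ 0.567  0.335 -0.156]
knob_grip 0.61 [336.4 255.7] [0.5238 0.0198 0.133 ]
knob_grip 0.58 [254.5 259.6] [ 0.5419 -0.0166  0.133 ]
pawl_post 0.76 [147. 325.] [ 0.6235 -0.0542  0.122 ]
pawl_pivot 0.76 [170.4 271.7] [ 0.5848 -0.0527  0.109 ]
carriage 0.82 [336.5 257.2] [0.5467 0.0519 0.075 ]
transformer 0.8 [488.9  71.2] [0.3631 0.1003 0.075 ]
w2 jaw top n 477 y [20.57 20.87 21.66 56.67 59.31] z 108.6 | trafo 3348 [ 67.4  95.9 133.6]
w4 jaw top n 1628 y [12.59 12.9  14.02 55.31 58.93] z 108.5 | trafo 0 
w5 jaw top n 682 y [12.25 12.53 13.44 57.06 59.06] z 108.1 | trafo 4356 [ 67.3  96.5 133.5]
w6 jaw top n 1262 y [12.16 12.37 13.21 56.69 59.2 ] z 108.5 | trafo 3213 [ 66.8  80.  106.9]
w7 jaw top n 920 y [ 7.56  7.85  8.84 57.06 59.43] z 108.2 | trafo 3839 [ 65.6  87.5 132.4]
w8 jaw top n 388 y [4.45 4.7  5.5  6.22 6.6 ] z 109.3 | trafo 1702 [ 72.  102.7 133.6]
```

View pics/w8.png

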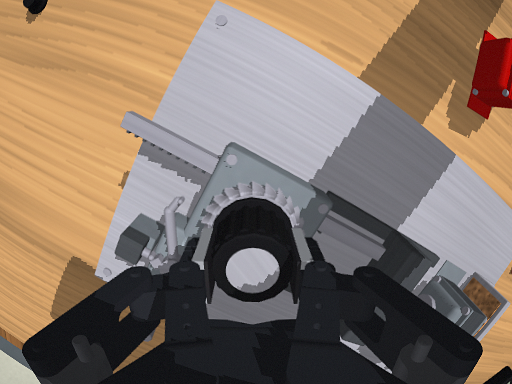

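The jaw's rear face gives a clean measure from depth: 20.6 at the start, 12.25 after the ease-back, 4.45 now. Touch should be near 9.3 (3.5 N ÷ 1.2 N/mm below 12.25), so the pad is about 5 mm clear. Tooth stops should come at 4.85, 8.8, 12.7 and 16.6. I'll turn back another 0.1 rad so the pawl drops mid-tooth, then let go and go to the post.

>>> drive_tool(
  rows=[
    {"x":0,"y":0,"z":0,"rx":0,"ry":0,"rz":0.05,"grip":200},
    {"x":0,"y":0,"z":0,"rx":0,"ry":0,"rz":0.05,"grip":200},
    {"x":0,"y":0,"z":0,"rx":0,"ry":0,"rz":0,"grip":60},
    {"x":0,"y":0,"z":0,"rx":0,"ry":0,"rz":0,"grip":60},
    {"x":0,"y":0,"z":0,"rx":0,"ry":0,"rz":0,"grip":60},
    {"x":0,"y":0,"z":2.5,"rx":0,"ry":0,"rz":0,"grip":60},
    {"x":0,"y":0,"z":3.5,"rx":0,"ry":0,"rz":-0.14,"grip":60},
    {"x":2.0,"y":-0.8,"z":2.1,"rx":0,"ry":0,"rz":-0.14,"grip":170},
    {"x":3.2,"y":-1.4,"z":0,"rx":0,"ry":0,"rz":-0.14,"grip":170},
    {"x":3.2,"y":-1.3,"z":0,"rx":0,"ry":0,"rz":-0.14,"grip":170},
  ],
)

```text
t: 10.7
eef_pos: [0.6264, -0.0528, 0.2159]
tool_rot: [-179.9, 0.2, 178.0]
ft_force: [0.8, -0.3, -0.5]
finger_gap: 0.0285
```

>>> drive_tool(
  rows=[
    {"x":0,"y":0,"z":0,"rx":0,"ry":0,"rz":-0.04,"grip":170},
    {"x":0,"y":0,"z":0,"rx":0,"ry":0,"rz":0,"grip":170},
  ],
)

```text
t: 10.9
eef_pos: [0.6254, -0.0528, 0.2138]
tool_rot: [-180.0, -0.0, 176.0]
ft_force: [0.3, -0.4, -0.2]
finger_gap: 0.0287
```

```bash
python3 look.py w9; python3 jaw.py w9
```

```text
10.9 [ 0.6254 -0.0528  0.2138] [-1.7997e+02 -2.0000e-02  1.7599e+02] [-10.7  17.2  -3.9  68.9  -0.   -6.7] 0.02874754605506115 [ 0.34 -0.37 -0.2 ] [0.007 0.077 0.019]
knob_grip 0.56 [297.   86.8] [ 0.5437 -0.0172  0.133 ]
pawl_post 0.81 [252.8 197. ] [ 0.6238 -0.053   0.122 ]
pawl_pivot 0.94 [252.9 145.6] [ 0.5862 -0.0503  0.109 ]
transformer 0.9 [410.5 257.8] [0.7243 0.1188 0.075 ]
transformer 0.67 [454.4 107.3] [0.5579 0.1604 0.075 ]
w9 jaw top n 839 y [ 3.1   3.4   4.46 56.04 59.82] z 108.2 | trafo 3978 [ 71.9  94.8 132.4]
```

View pics/w9.png

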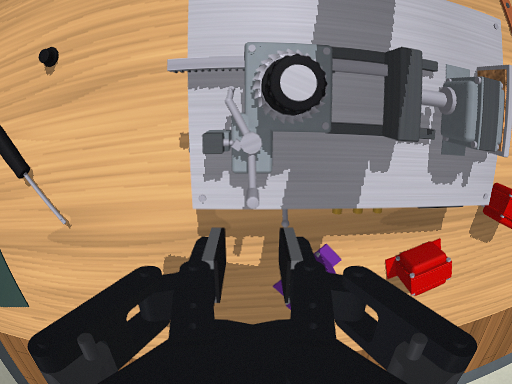

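```bash
python3 - <<'E'
import cv2
a=cv2.imread('pics/w9.png')[50:190,370:512];b=cv2.imread('pics/w2.png')[50:190,370:512]
cv2.imwrite('pics/w9z.png',cv2.resize(cv2.hconcat([b,a]),None,fx=2.8,fy=2.8,interpolation=2))
E
```

```text
(no output)
```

View pics/w9z.png

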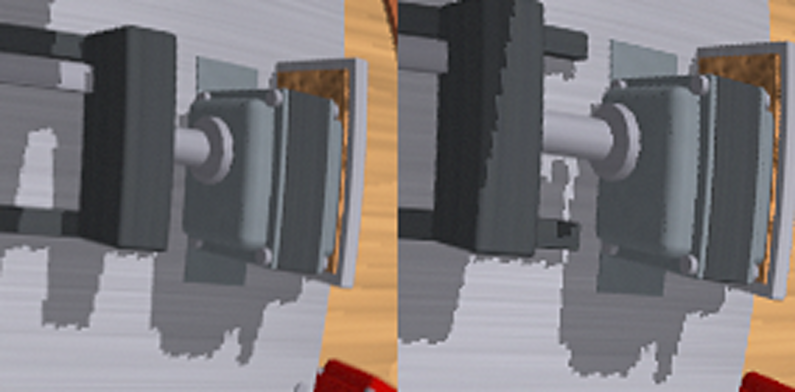

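The picture alone doesn't show the gap, since the pad hides the bell's face. I'll check it in the depth data.

```bash
python3 - <<'E'
from hm import *
for n in ["w2","w5","w9"]:
    P,L=cloud(n)
    # profile along y at top: max z per y bin within |x|<6
    m=(abs(L[...,0])<9)&(L[...,1]>45)&(L[...,1]<100)&(L[...,2]>78)&(L[...,2]<135)
    q=L[m]
    print(n,[(y,round(float(q[(q[:,1]>=y)&(q[:,1]<y+1.5),2].max()),0) if ((q[:,1]>=y)&(q[:,1]<y+1.5)).any() else None) for y in np.arange(48,86,1.5)])
    b=L[(abs(L[...,0])>16)&(abs(L[...,0])<24)&(L[...,1]>60)&(L[...,1]<100)&(L[...,2]>90)&(L[...,2]<105)]
    p=L[(abs(L[...,0])<10)&(L[...,1]>55)&(L[...,1]<80)&(L[...,2]>95)&(L[...,2]<118)]
    print(len(b),np.percentile(b[:,1],[5,50,95]).round(1) if len(b) else "",len(p),np.percentile(p[:,1],[5,50,95,99]).round(1))
E
```

```text
w2 [(np.float64(48.0), 109.0), (np.float64(49.5), 110.0), (np.float64(51.0), 110.0), (np.float64(52.5), 110.0), (np.float64(54.0), 110.0), (np.float64(55.5), 110.0), (np.float64(57.0), 110.0), (np.float64(58.5), 109.0), (np.float64(60.0), 110.0), (np.float64(61.5), 109.0), (np.float64(63.0), 109.0), (np.float64(64.5), 114.0), (np.float64(66.0), 115.0), (np.float64(67.5), 115.0), (np.float64(69.0), 116.0), (np.float64(70.5), 120.0), (np.float64(72.0), 123.0), (np.float64(73.5), 125.0), (np.float64(75.0), 124.0), (np.float64(76.5), 125.0), (np.float64(78.0), 126.0), (np.float64(79.5), 125.0), (np.float64(81.0), 125.0), (np.float64(82.5), 128.0), (np.float64(84.0), 130.0), (np.float64(85.5), 129.0)]
102 [72.2 73.3 84.7] 359 [56.2 67.1 73.4 73.8]
w5 [(np.float64(48.0), 109.0), (np.float64(49.5), 110.0), (np.float64(51.0), 110.0), (np.float64(52.5), 110.0), (np.float64(54.0), 110.0), (np.float64(55.5), 109.0), (np.float64(57.0), 109.0), (np.float64(58.5), 109.0), (np.float64(60.0), 111.0), (np.float64(61.5), 109.0), (np.float64(63.0), 110.0), (np.float64(64.5), 116.0), (np.float64(66.0), 
[... 456 characters left out ...]
110.0), (np.float64(51.0), 110.0), (np.float64(52.5), 110.0), (np.float64(54.0), 109.0), (np.float64(55.5), 110.0), (np.float64(57.0), 108.0), (np.float64(58.5), 114.0), (np.float64(60.0), 116.0), (np.float64(61.5), 116.0), (np.float64(63.0), 115.0), (np.float64(64.5), 115.0), (np.float64(66.0), 113.0), (np.float64(67.5), None), (np.float64(69.0), None), (np.float64(70.5), 121.0), (np.float64(72.0), 123.0), (np.float64(73.5), 125.0), (np.float64(75.0), 125.0), (np.float64(76.5), 126.0), (np.float64(78.0), 125.0), (np.float64(79.5), 125.0), (np.float64(81.0), 125.0), (np.float64(82.5), 129.0), (np.float64(84.0), 129.0), (np.float64(85.5), 129.0)]
133 [72.2 73.2 84.9] 488 [57.4 62.8 73.6 74.2]
```

Depth shows the pad rim moved from 64.5 to about 58.5, so it is about 6 mm clear (touch near jaw 9.1). That agrees with the 9.3 estimate. Now the pawl goes back in.

>>> drive_tool(
  rows=[
    {"x":0,"y":0,"z":-3.2,"rx":0,"ry":0,"rz":0,"grip":170},
    {"x":0,"y":0,"z":-3.2,"rx":0,"ry":0,"rz":0,"grip":170},
    {"x":0,"y":0,"z":-2.3,"rx":0,"ry":0,"rz":0,"grip":170},
    {"x":0,"y":-0.4,"z":0,"rx":0,"ry":0,"rz":0,"grip":170},
    {"x":0,"y":-0.3,"z":0,"rx":0,"ry":0,"rz":0,"grip":170},
    {"x":0,"y":-0.2,"z":0,"rx":0,"ry":0,"rz":0,"grip":170},
    {"x":0,"y":-0.2,"z":0,"rx":0,"ry":0,"rz":0,"grip":170},
  ],
)

```text
t: 11.95
eef_pos: [0.6261, -0.0629, 0.1293]
tool_rot: [179.9, 0.2, 176.1]
ft_force: [0.6, 1.8, 0.8]
finger_gap: 0.0287
```

>>> drive_tool(
  rows=[
    {"x":0,"y":-0.2,"z":0,"rx":0,"ry":0,"rz":0,"grip":170},
    {"x":0,"y":-0.2,"z":0,"rx":0,"ry":0,"rz":0,"grip":170},
  ],
)

```text
t: 12.15
eef_pos: [0.6257, -0.0673, 0.1286]
tool_rot: [-180.0, 0.1, 176.1]
ft_force: [1.2, 0.5, 0.9]
finger_gap: 0.0286
```

>>> drive_tool(
  rows=[
    {"x":0,"y":-0.2,"z":0,"rx":0,"ry":0,"rz":0,"grip":170},
    {"x":0,"y":-0.2,"z":0,"rx":0,"ry":0,"rz":0,"grip":170},
  ],
)

```text
t: 12.35
eef_pos: [0.6246, -0.0715, 0.1274]
tool_rot: [-180.0, -0.0, 176.1]
ft_force: [-0.5, 0.0, 0.1]
finger_gap: 0.0285
```

```bash
python3 look.py w10
```

```text
12.35 [ 0.6246 -0.0715  0.1274] [-1.7996e+02 -1.0000e-02  1.7605e+02] [-12.4  21.   -9.7  59.3  -0.   -8.4] 0.028522512986297915 [-0.55  0.02  0.09] [-0.037 -0.03  -0.02 ]
knob_grip 0.75 [367.7  75.1] [ 0.5425 -0.0189  0.133 ]
pawl_post 0.7 [268.6 249.2] [ 0.6227 -0.064   0.122 ]
pawl_pivot 0.58 [289.8 164.5] [ 0.5839 -0.0509  0.109 ]
transformer 0.76 [453.5 290.2] [0.7103 0.1004 0.075 ]
```

View pics/w10.png

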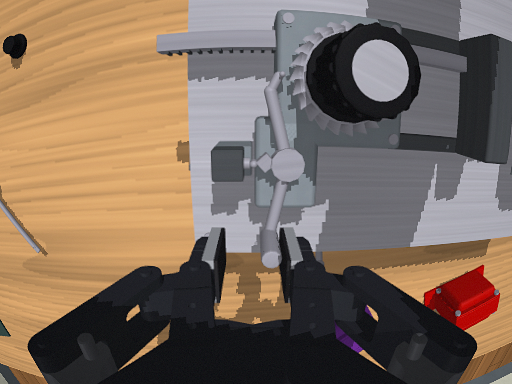

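The pawl is back in: the claw at (275,80) sits in the wheel and the post is near its original place. I'll go back to the knob.

>>> drive_tool(
  rows=[
    {"x":0,"y":0,"z":3.5,"rx":0,"ry":0,"rz":0,"grip":170},
    {"x":0,"y":0,"z":4.0,"rx":0,"ry":0,"rz":0,"grip":170},
    {"x":-4.1,"y":2.7,"z":1.0,"rx":0,"ry":0,"rz":0,"grip":0},
    {"x":-4.2,"y":2.8,"z":0,"rx":0,"ry":0,"rz":0,"grip":0},
    {"x":0,"y":0,"z":0,"rx":0,"ry":0,"rz":0,"grip":0},
    {"x":0,"y":0,"z":0,"rx":0,"ry":0,"rz":0,"grip":0},
    {"x":0,"y":0,"z":0,"rx":0,"ry":0,"rz":0,"grip":0},
  ],
)

```text
t: 13.4
eef_pos: [0.5432, -0.0166, 0.2127]
tool_rot: [-180.0, 0.1, 176.1]
ft_force: [0.3, 0.2, -0.6]
finger_gap: 0.0851
```

```bash
python3 look.py w11; python3 jaw.py w11
```

```text
13.4 [ 0.5432 -0.0166  0.2127] [-1.7998e+02  1.0000e-01  1.7606e+02] [ -8.6   8.8 -14.7  66.4  -0.   -4.6] 0.08512150559679957 [ 0.34  0.17 -0.62] [ 0.049 -0.058 -0.053]
knob_grip 0.74 [252.9 201.9] [ 0.5416 -0.0168  0.133 ]
pawl_post 0.58 [202.3 284.4] [ 0.619  -0.0664  0.122 ]
pawl_post 0.22 [251.8 199.9] [ 0.5437 -0.0177  0.122 ]
pawl_pivot 0.67 [217.7 243.2] [ 0.5853 -0.05    0.109 ]
pawl_pivot 0.16 [461.  189.1] [0.5527 0.1838 0.109 ]
carriage 0.79 [322.8 183.9] [0.5484 0.0483 0.075 ]
carriage 0.46 [253.5 204.4] [ 0.564  -0.0176  0.075 ]
fence 0.88 [460.7 191.1] [0.5577 0.1907 0.101 ]
transformer 0.58 [281.8 322.5] [0.7116 0.0054 0.075 ]
transformer 0.56 [423.3 184.4] [0.556  0.1586 0.075 ]
w11 jaw top n 770 y [ 3.29  3.62 30.41 55.73 59.65] z 108.0 | trafo 4318 [ 72.2  97.6 133.7]
```

View pics/w11.png

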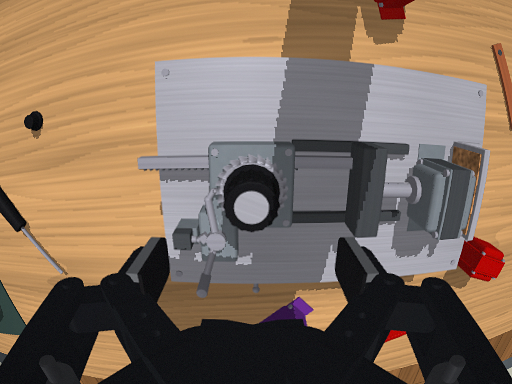

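The jaw reads 3.3 and the pawl is in. I'll grip and wind clockwise (−rz) in small steps.

>>> drive_tool(
  rows=[
    {"x":-0.2,"y":0,"z":-2.5,"rx":0,"ry":0,"rz":0,"grip":0},
    {"x":0,"y":0,"z":-3.0,"rx":0,"ry":0,"rz":0,"grip":0},
    {"x":0,"y":0,"z":-2.4,"rx":0,"ry":0,"rz":0,"grip":60},
    {"x":0,"y":0,"z":0,"rx":0,"ry":0,"rz":0,"grip":110},
    {"x":0,"y":0,"z":0,"rx":0,"ry":0,"rz":0,"grip":160},
    {"x":0,"y":0,"z":0,"rx":0,"ry":0,"rz":0,"grip":200},
    {"x":0,"y":0,"z":0,"rx":0,"ry":0,"rz":0,"grip":200},
    {"x":0,"y":0,"z":0,"rx":0,"ry":0,"rz":0,"grip":200},
  ],
)

```text
t: 14.55
eef_pos: [0.5408, -0.017, 0.1345]
tool_rot: [-179.9, 0.1, 176.0]
ft_force: [-2.1, -3.5, 2.0]
finger_gap: 0.0365
```

```bash
python3 st.py
```

```text
14.55 [ 0.5408 -0.017   0.1345] [-1.7992e+02  1.0000e-01  1.7604e+02] 0.0365 [-2.12 -3.45  2.  ] [-0.503  0.373 -0.028]
```

>>> drive_tool(
  rows=[
    {"x":0,"y":0,"z":0,"rx":0,"ry":0,"rz":-0.03,"grip":200},
    {"x":0,"y":0,"z":0,"rx":0,"ry":0,"rz":-0.04,"grip":200},
  ],
)

```text
t: 14.75
eef_pos: [0.5409, -0.0169, 0.1345]
tool_rot: [-179.9, 0.1, 171.9]
ft_force: [-1.1, -3.8, 3.2]
finger_gap: 0.0363
```

```bash
python3 st.py
```

```text
14.75 [ 0.5409 -0.0169  0.1345] [-1.7993e+02  1.1000e-01  1.7190e+02] 0.0363 [-1.05 -3.77  3.23] [-0.622  0.409  0.096]
```

>>> drive_tool(
  rows=[
    {"x":0,"y":0,"z":0,"rx":0,"ry":0,"rz":-0.03,"grip":200},
    {"x":0,"y":0,"z":0,"rx":0,"ry":0,"rz":-0.04,"grip":200},
  ],
)

```text
t: 14.95
eef_pos: [0.5409, -0.0169, 0.1344]
tool_rot: [-179.9, 0.1, 167.9]
ft_force: [-2.0, -4.3, 4.8]
finger_gap: 0.0364
```

```bash
python3 st.py
```

```text
14.95 [ 0.5409 -0.0169  0.1344] [-1.7994e+02  1.1000e-01  1.6788e+02] 0.0364 [-1.99 -4.27  4.77] [-0.671  0.47   0.106]
```

>>> drive_tool(
  rows=[
    {"x":0,"y":0,"z":0,"rx":0,"ry":0,"rz":-0.03,"grip":200},
    {"x":0,"y":0,"z":0,"rx":0,"ry":0,"rz":-0.03,"grip":200},
  ],
)

```text
t: 15.15
eef_pos: [0.5409, -0.0169, 0.1344]
tool_rot: [-179.9, 0.1, 164.5]
ft_force: [-3.0, -3.2, 5.2]
finger_gap: 0.0364
```

```bash
python3 st.py; python3 look.py w12;python3 jaw.py w12
```

```text
15.15 [ 0.5409 -0.0169  0.1344] [-1.7994e+02  1.1000e-01  1.6447e+02] 0.0364 [-3.03 -3.24  5.22] [-0.702  0.545  0.087]
15.15 [ 0.5409 -0.0169  0.1344] [-1.7994e+02  1.1000e-01  1.6447e+02] [ -8.6  12.4 -20.6  57.   -0.1   6.9] 0.03637304682676444 [-3.03 -3.24  5.22] [-0.702  0.545  0.087]
knob_grip 0.59 [252.7 257.6] [ 0.541  -0.0174  0.133 ]
pawl_pivot 0.97 [219.3 305.8] [ 0.5834 -0.0511  0.109 ]
carriage 0.63 [354.3 194.7] [0.5465 0.0524 0.075 ]
transformer 0.85 [434.7 311.9] [0.6854 0.1196 0.075 ]
transformer 0.57 [477.4 171.8] [0.558 0.162 0.075]
w12 jaw top n 1427 y [ 6.28  6.5   7.34 56.35 59.04] z 108.3 | trafo 2543 [65.8 75.9 89.5]
```

View pics/w12.png

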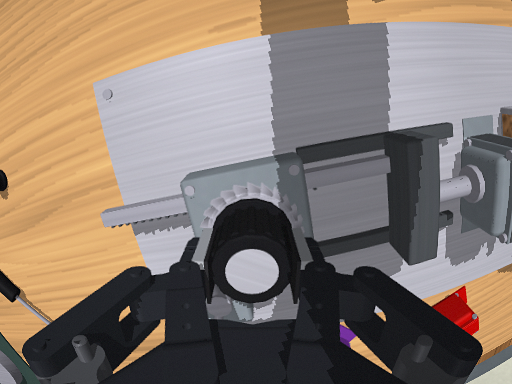

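The jaw reads 6.3, tracking the turn at 15 mm/rad. I'll carry on toward 12.7 and watch the moment.

>>> drive_tool(
  rows=[
    {"x":0,"y":0,"z":0,"rx":0,"ry":0,"rz":-0.05,"grip":200},
    {"x":0,"y":0,"z":0,"rx":0,"ry":0,"rz":-0.05,"grip":200},
  ],
)

```text
t: 15.7
eef_pos: [0.5409, -0.0169, 0.1344]
tool_rot: [-180.0, 0.1, 158.7]
ft_force: [-2.6, -4.5, 4.9]
finger_gap: 0.0368
```

```bash
python3 st.py
```

```text
15.7 [ 0.5409 -0.0169  0.1344] [-1.7996e+02  1.2000e-01  1.5870e+02] 0.0368 [-2.62 -4.5   4.92] [-0.755  0.479  0.147]
```

>>> drive_tool(
  rows=[
    {"x":0,"y":0,"z":0,"rx":0,"ry":0,"rz":-0.05,"grip":200},
    {"x":0,"y":0,"z":0,"rx":0,"ry":0,"rz":-0.05,"grip":200},
  ],
)

```text
t: 15.9
eef_pos: [0.5409, -0.0169, 0.1345]
tool_rot: [-180.0, 0.1, 153.0]
ft_force: [-2.1, -3.8, 5.3]
finger_gap: 0.0362
```

```bash
python3 st.py; python3 look.py w13;python3 jaw.py w13
```

```text
15.9 [ 0.5409 -0.0169  0.1345] [-1.7997e+02  1.2000e-01  1.5296e+02] 0.0362 [-2.15 -3.76  5.26] [-0.742  0.53   0.049]
15.9 [ 0.5409 -0.0169  0.1345] [-1.7997e+02  1.2000e-01  1.5296e+02] [ -8.6  12.4 -20.6  57.   -0.1  18.4] 0.036246088869512645 [-2.15 -3.76  5.26] [-0.742  0.53   0.049]
knob_grip 0.73 [255.4 261.4] [ 0.5437 -0.0172  0.133 ]
pawl_pivot 0.63 [234.8 309.6] [ 0.583  -0.0514  0.109 ]
carriage 0.7 [353.5 175. ] [0.5474 0.0545 0.075 ]
carriage 0.42 [250.5 228.8] [ 0.55   -0.0234  0.075 ]
fence 0.38 [336.  147.2] [0.5182 0.0457 0.101 ]
transformer 0.65 [473.8 125.4] [0.5569 0.1621 0.075 ]
transformer 0.6 [356.7 337.4] [0.6903 0.0107 0.075 ]
w13 jaw top n 1389 y [ 9.4   9.58 10.38 57.14 59.56] z 108.3 | trafo 2988 [66.3 76.  99.6]
```

>>> drive_tool(
  rows=[
    {"x":0,"y":0,"z":0,"rx":0,"ry":0,"rz":-0.05,"grip":200},
    {"x":0,"y":0,"z":0,"rx":0,"ry":0,"rz":-0.05,"grip":200},
  ],
)

```text
t: 16.45
eef_pos: [0.5409, -0.0168, 0.1344]
tool_rot: [-180.0, 0.1, 147.2]
ft_force: [-1.2, -3.3, 5.7]
finger_gap: 0.0365
```

```bash
python3 st.py
```

```text
16.45 [ 0.5409 -0.0168  0.1344] [-1.7998e+02  1.2000e-01  1.4725e+02] 0.0365 [-1.25 -3.32  5.69] [-0.71   0.565  0.238]
```

>>> drive_tool(
  rows=[
    {"x":0,"y":0,"z":0,"rx":0,"ry":0,"rz":-0.05,"grip":200},
    {"x":0,"y":0,"z":0,"rx":0,"ry":0,"rz":-0.05,"grip":200},
  ],
)

```text
t: 16.65
eef_pos: [0.5409, -0.0168, 0.1345]
tool_rot: [-180.0, 0.1, 141.5]
ft_force: [-2.1, -3.9, 6.1]
finger_gap: 0.0364
```

```bash
python3 st.py; python3 look.py w14;python3 jaw.py w14
```

```text
16.65 [ 0.5409 -0.0168  0.1345] [-1.8000e+02  1.3000e-01  1.4152e+02] 0.0364 [-2.08 -3.91  6.1 ] [-0.77  0.46  0.19]
16.65 [ 0.5409 -0.0168  0.1345] [-1.8000e+02  1.3000e-01  1.4152e+02] [ -8.6  12.4 -20.6  57.   -0.1  29.9] 0.03642547709512604 [-2.08 -3.91  6.1 ] [-0.77  0.46  0.19]
knob_grip 0.67 [252.8 260.2] [ 0.5425 -0.0182  0.133 ]
pawl_pivot 0.74 [251.2 312.4] [ 0.5839 -0.0523  0.109 ]
carriage 0.4 [253.7 260.8] [ 0.5698 -0.0389  0.075 ]
transformer 0.89 [462.9  80.2] [0.5582 0.1647 0.075 ]
transformer 0.84 [485.9 233.7] [0.6876 0.129  0.075 ]
w14 jaw top n 1349 y [12.42 12.6  13.32 57.19 59.15] z 108.3 | trafo 5246 [ 66.8  84.  127.6]
```

View pics/w14.png

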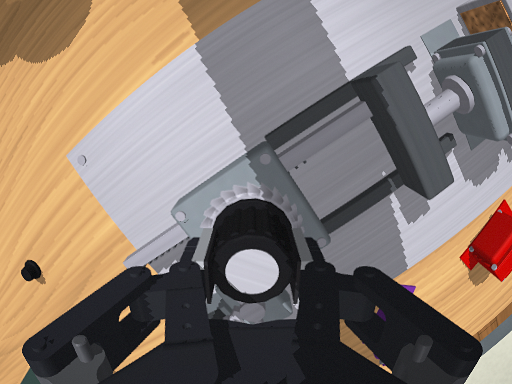

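The jaw reads 12.4, just at the tooth near 12.7, which would hold about 4 N. The next stop at about 16.6 gives roughly 8.8 N and is one full click past the touch tooth. I'll turn another 0.30 rad and then check.

>>> drive_tool(
  rows=[
    {"x":0,"y":0,"z":0,"rx":0,"ry":0,"rz":-0.05,"grip":200},
    {"x":0,"y":0,"z":0,"rx":0,"ry":0,"rz":-0.05,"grip":200},
  ],
)

```text
t: 17.2
eef_pos: [0.541, -0.0169, 0.1345]
tool_rot: [180.0, 0.1, 135.8]
ft_force: [-2.1, -3.4, 5.0]
finger_gap: 0.0364
```

```bash
python3 st.py
```

```text
17.2 [ 0.541  -0.0169  0.1345] [1.7999e+02 1.3000e-01 1.3580e+02] 0.0364 [-2.12 -3.36  4.96] [-0.743  0.463  0.281]
```

>>> drive_tool(
  rows=[
    {"x":0,"y":0,"z":0,"rx":0,"ry":0,"rz":-0.05,"grip":200},
    {"x":0,"y":0,"z":0,"rx":0,"ry":0,"rz":-0.05,"grip":200},
  ],
)

```text
t: 17.4
eef_pos: [0.5409, -0.0168, 0.1344]
tool_rot: [180.0, 0.1, 130.1]
ft_force: [-1.5, -2.8, 5.1]
finger_gap: 0.0368
```

```bash
python3 st.py
```

```text
17.4 [ 0.5409 -0.0168  0.1344] [1.7998e+02 1.2000e-01 1.3007e+02] 0.0368 [-1.52 -2.85  5.15] [-0.751  0.521  0.346]
```

>>> drive_tool(
  rows=[
    {"x":0,"y":0,"z":0,"rx":0,"ry":0,"rz":-0.03,"grip":200},
    {"x":0,"y":0,"z":0,"rx":0,"ry":0,"rz":-0.03,"grip":200},
  ],
)

```text
t: 17.6
eef_pos: [0.541, -0.0168, 0.1344]
tool_rot: [180.0, 0.1, 126.7]
ft_force: [-2.4, -2.9, 5.4]
finger_gap: 0.0364
```

```bash
python3 st.py
```

```text
17.6 [ 0.541  -0.0168  0.1344] [1.7997e+02 1.2000e-01 1.2669e+02] 0.0364 [-2.42 -2.87  5.4 ] [-0.808  0.517  0.281]
```

>>> drive_tool(
  rows=[
    {"x":0,"y":0,"z":0,"rx":0,"ry":0,"rz":-0.02,"grip":200},
    {"x":0,"y":0,"z":0,"rx":0,"ry":0,"rz":-0.02,"grip":200},
  ],
)

```text
t: 17.8
eef_pos: [0.5409, -0.0168, 0.1344]
tool_rot: [180.0, 0.1, 124.4]
ft_force: [-2.2, -4.4, 4.7]
finger_gap: 0.0365
```

```bash
python3 st.py; python3 look.py w15;python3 jaw.py w15
```

```text
17.8 [ 0.5409 -0.0168  0.1344] [1.7996e+02 1.2000e-01 1.2441e+02] 0.0365 [-2.22 -4.45  4.7 ] [-0.728  0.522  0.144]
17.8 [ 0.5409 -0.0168  0.1344] [1.7996e+02 1.2000e-01 1.2441e+02] [ -8.6  12.4 -20.6  57.   -0.1  47. ] 0.03649388193919852 [-2.22 -4.45  4.7 ] [-0.728  0.522  0.144]
knob_grip 0.73 [253.5 261.5] [ 0.5431 -0.0189  0.133 ]
pawl_pivot 0.91 [277.7 311.3] [ 0.5856 -0.053   0.109 ]
transformer 0.95 [427.4 276.2] [0.6968 0.0173 0.075 ]
transformer 0.94 [423.   18.3] [0.5591 0.1641 0.075 ]
w15 jaw top n 1273 y [16.92 17.09 17.78 58.1  59.55] z 108.3 | trafo 5233 [ 66.8  83.8 127.9]
```

The moment dropped from 0.28 to 0.14 Nm as the jaw reached 16.9, so the tooth has been passed. I'll give it a hair more for certainty, then let go slowly and check where it settles.

>>> drive_tool(
  rows=[
    {"x":0,"y":0,"z":0,"rx":0,"ry":0,"rz":-0.02,"grip":200},
    {"x":0,"y":0,"z":0,"rx":0,"ry":0,"rz":0.02,"grip":200},
    {"x":0,"y":0,"z":0,"rx":0,"ry":0,"rz":0,"grip":60},
    {"x":0,"y":0,"z":0,"rx":0,"ry":0,"rz":0,"grip":0},
    {"x":0,"y":0,"z":0,"rx":0,"ry":0,"rz":0,"grip":0},
    {"x":0,"y":0,"z":0,"rx":0,"ry":0,"rz":0,"grip":0},
    {"x":0,"y":0,"z":2.5,"rx":0,"ry":0,"rz":0,"grip":0},
    {"x":0,"y":0,"z":3.5,"rx":0,"ry":0,"rz":0.14,"grip":0},
    {"x":0,"y":0,"z":2.0,"rx":0,"ry":0,"rz":0.14,"grip":0},
    {"x":0,"y":0,"z":0,"rx":0,"ry":0,"rz":0.14,"grip":0},
  ],
)

```text
t: 19.15
eef_pos: [0.5429, -0.0165, 0.2172]
tool_rot: [179.8, 0.4, 148.9]
ft_force: [0.8, 0.1, -0.1]
finger_gap: 0.0852
```

>>> drive_tool(
  rows=[
    {"x":0,"y":0,"z":0,"rx":0,"ry":0,"rz":0.14,"grip":0},
    {"x":0,"y":0,"z":0,"rx":0,"ry":0,"rz":0.14,"grip":0},
    {"x":0,"y":0,"z":0,"rx":0,"ry":0,"rz":0.14,"grip":0},
    {"x":0,"y":0,"z":0,"rx":0,"ry":0,"rz":0.06,"grip":0},
    {"x":0,"y":0,"z":0,"rx":0,"ry":0,"rz":0,"grip":0},
    {"x":0,"y":0,"z":0,"rx":0,"ry":0,"rz":0,"grip":0},
  ],
)

```text
t: 19.75
eef_pos: [0.5402, -0.0162, 0.2132]
tool_rot: [180.0, -0.0, 176.0]
ft_force: [0.5, -0.1, 0.1]
finger_gap: 0.0856
```

```bash
python3 look.py w16;python3 jaw.py w5 w11 w16; python3 - <<'E'
from hm import *
for n in ["w2","w5","w9","w16"]:
    P,L=cloud(n)
    t=L[(L[...,2]>127)&(L[...,2]<135)&(abs(L[...,0])<45)&(L[...,1]>65)&(L[...,1]<118)]; print(n,"trafo top med",np.median(t,0).round(2),np.percentile(t[:,1],[1,99]).round(1),np.percentile(t[:,0],[1,99]).round(1),np.std(t[:,2]).round(2))
    p=L[(abs(L[...,0]-84)<14)&(abs(L[...,1]+121)<20)&(L[...,2]>127)&(L[...,2]<135)]; print("  post top",np.median(p,0).round(1))
E
```

```text
19.75 [ 0.5402 -0.0162  0.2132] [ 1.7998e+02 -1.0000e-02  1.7598e+02] [ -8.6   8.5 -15.   66.5   0.   -4.6] 0.08556490310290821 [ 0.51 -0.14  0.09] [0.003 0.023 0.019]
knob_grip 0.75 [254.3 204.4] [ 0.5406 -0.0154  0.133 ]
knob_grip 0.55 [456.8 193.4] [0.5451 0.1597 0.133 ]
pawl_post 0.65 [201.5 289.4] [ 0.6214 -0.0676  0.122 ]
pawl_post 0.57 [216.5 245.7] [ 0.578  -0.0487  0.122 ]
pawl_pivot 0.68 [214.3 248.4] [ 0.5872 -0.0532  0.109 ]
carriage 0.94 [340.3 185.6] [0.5482 0.0661 0.075 ]
fence 0.89 [459.  193.7] [0.5575 0.1897 0.101 ]
transformer 0.95 [282.4 322.6] [0.7087 0.0064 0.075 ]
transformer 0.87 [425.  186.4] [0.5555 0.162  0.075 ]
w5 jaw top n 682 y [12.25 12.53 13.44 57.06 59.06] z 108.1 | trafo 4356 [ 67.3  96.5 133.5]
w11 jaw top n 770 y [ 3.29  3.62 30.41 55.73 59.65] z 108.0 | trafo 4318 [ 72.2  97.6 133.7]
w16 jaw top n 582 y [16.83 17.06 17.92 57.64 59.41] z 108.1 | trafo 4372 [ 67.5  96.7 133.7]
w2 trafo top med [  6.53  97.54 128.01] [ 83.9 112.5] [-25.2  39. ] 0.62
  post top [  83.6 -128.2  130.9]
w5 trafo top med [  5.63  97.81 127.89] [ 84.2 112.8] [-25.5  38.7] 0.55
  post top [  84.4 -113.1  130.4]
w9 trafo top med [  7.26  97.42 127.99] [ 83.5 112.7] [-24.9  39.2] 0.6
  post top [  85.4 -113.7  130.9]
w16 trafo top med [  5.31  97.8  127.93] [ 84.  112.6] [-25.7  38.7] 0.54
  post top [  82.4 -126.4  130.3]
```

View pics/w16.png

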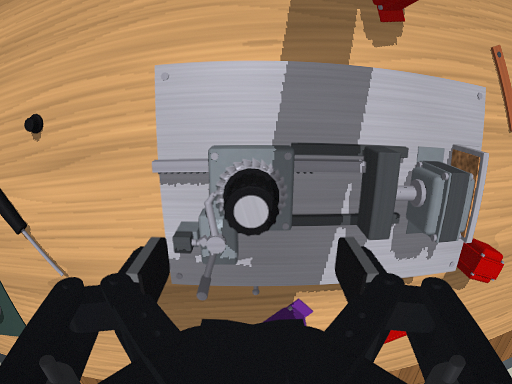

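The jaw settled at 16.8, held by the pawl. The transformer top hasn't moved and the post is at the pawl-in position. As a last force check, I'll measure plunger compression (pad relative to jaw) against the free state from the same viewpoint.

```bash
python3 - <<'E'
from hm import *
for n in ["w5","w11","w16","w2","w9"]:
    P,L=cloud(n)
    j=L[(L[...,2]>104)&(L[...,2]<114)&(abs(L[...,0])<37)&(L[...,1]>0)&(L[...,1]<45)]
    jy=np.percentile(j[:,1],1)
    p=L[(abs(L[...,0])<13)&(L[...,2]>108.5)&(L[...,2]<118)&(L[...,1]>jy+24)&(L[...,1]<69.8)&(L[...,1]>54)]
    pr=np.percentile(p[:,1],[2,10,25,50])
    p2=L[(abs(L[...,0])<13)&(L[...,2]>111.5)&(L[...,2]<118)&(L[...,1]>55)&(L[...,1]<69.5)]
    q=np.percentile(p2[:,1],[2,10,50]); print(n,len(p2),"jaw",jy.round(2),"rim",q.round(2),"rim-jaw",(q-jy).round(2))
E
```

```text
w5 59 jaw 12.23 rim [66.08 66.58 67.42] rim-jaw [53.84 54.34 55.18]
w11 103 jaw 3.25 rim [60.04 60.32 62.29] rim-jaw [56.79 57.07 59.04]
w16 65 jaw 16.8 rim [65.83 66.37 67.68] rim-jaw [49.04 49.58 50.89]
w2 49 jaw 20.54 rim [65.83 66.44 67.61] rim-jaw [45.29 45.9  47.07]
w9 100 jaw 3.05 rim [59.77 60.23 62.07] rim-jaw [56.72 57.17 59.02]
```

Compression is 7.6 mm, so about 9.1 N, inside 3.7–10.5 N. The same method gives 3.5 N after the ease-back and 13.6 N at the start, both matching the brief. I'm handing in.

```bash
python3 - <<'E'
from h import *
print(ticket.close_job(), manip.get_state()["t"])
E
```

```text
the job is handed in; nothing more can be done
the job is handed in; nothing more can be done
```

I reset the clamp and handed the job in at about 20 s of the 72 s allowed; the hand-in gave no verdict. I flipped the pawl out, turned the knob back until the pad stood about 6 mm clear, and flipped the pawl in. I then wound up to one full click past the tooth where the pad first held, and let go.

**Last checks:**
- **Pad force:** about 9.1 N, from 7.6 mm of plunger compression seen in depth. That is inside the 3.7–10.5 N band but in its upper part. The same method gave 3.5 N after the ease-back and 13.6 N at the start, both matching the brief.
- **Pawl:** in the wheel. The post is back within about 2 mm of its first position, and the jaw held at 16.8 mm after release, which drag alone could not do.
- **Transformer:** its top moved less than 1 mm and it still stands against the fence.
- **Other limits:** wrist force stayed below about 10 N in all readings. The desk items were not touched; I only saw this in the pictures and did not measure it.

**Weaker evidence:** the knob moment was noisy, about ±0.05 Nm. I judged the clicks mainly from the jaw position, and a moment drop from 0.28 to 0.14 Nm at the last tooth agreed.

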